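# Dispense a battery into the catch tray

### The job

Push the empty blue catch tray along the desk mat until it sits squarely against the foot of the battery dispenser, centred under the chute's mouth. Then press the dispenser's orange paddle all the way down, so that the gate at the other end of the rocker lifts and the battery rolls out into the tray, and let the paddle come back up so that the gate is closed again. Do it by pushing and pressing only: pick nothing up, do not touch the battery or the yellow gate, and leave the other things on the desk where they are.

Things in the scene. Friction and masses are not known exactly. Their poses are not given: they have to be found in the camera images.
- dispenser: Fixed grey and white battery dispenser. Origin: on the mat below the chute; -x is the way the battery rolls out, z up. Grey foot 100 mm wide (y), 20 mm high, flat front face at x = -35 mm. The white chute, 64 mm wide, falls toward -x; its mouth overhangs the foot to x = -55 mm, underside 33 mm above the mat. Rocker pivot at x = 25 mm, 86 mm up; cheeks beside it 96 mm high.
- dock (a point): Point on the mat in front of the dispenser's foot, axes as the dispenser's: where the tray's origin lies when the tray is flush against the foot and centred (77.5 mm from the dispenser's origin toward its -x).
- tray: Loose open blue tray, 0.14 to 0.28 kg: 85 mm (its x) by 110 mm (its y), 26 mm high, walls 4 mm. Origin: centre of its underside. It starts 45 to 80 mm short of the dock toward the dispenser's -x, its +x side facing the foot, up to 0.15 rad askew and 12 mm to the side; it slides on the mat, its rim passes under the chute's mouth.
- rocker (a joint): Angle of the dispenser's rocking lever: 0 = at rest, gate shut; 0.40 rad = paddle fully down, gate fully lifted (its stop). A spring brings it back when let go; pressing it takes 2 to 5 N at the paddle. The gate lets the battery out from about 0.2 rad.
- paddle_top (a point): Centre of the upper face of the orange paddle, 36 mm (along the dispenser's x) by 44 mm, at the rocker's end away from the mouth: 92 mm above the mat at rest, 60 mm from the pivot. It moves down about 24 mm when pressed fully. The space above it is free.
- battery_mid (a point): Centre of the one loose battery, red and white, about 15 mm across and 50 mm long. At the start it lies across the chute behind the gate and rolls out by itself when the gate is lifted, which takes under 1 s. Not to be touched.
- eraser: green and white rubber eraser, 21x44x12 mm; loose bystander. Origin: centre of its underside.
- usb_stick: blue USB stick, 18x50x9 mm; loose bystander. Origin: centre of its underside.
- highlighter: black and yellow highlighter lying on its side, 14x113x16 mm; loose bystander. Origin: centre of its underside.
- tape_measure: yellow tape measure, 36x68x60 mm high; loose bystander. Origin: centre of its underside.
- earbud_case: white earbud case, 26x58x41 mm high; loose bystander. Origin: centre of its underside.
- binder_clip: black binder clip, 17x30x21 mm high; loose bystander. Origin: centre of its underside.
- battery: The same battery. Origin: its underside at half its length.
- gate: Yellow upright gate blade, 50 mm wide and 36 mm high, hanging from the rocker's other end across the chute. Origin: at its top, on the rocker arm. Not to be touched.
Mind the look-alikes: they are no part of the job. There is more than one size of the dispenser; the job needs the smaller.

How it is judged:
By the outcome, as a careful person would: the job done as asked, in the order asked, and still so for the second after the job is handed in, with the robot touching nothing.
It also fails if it takes over 43 s, if anything falls off the work surface, if the arm or the gripper's body presses on something with over 40 N, if the wrist force passes 120 N, or if a joint passes its speed limit or range.

### The arm

A 6-joint arm with a two-finger parallel gripper is mounted at the origin on a cart in front of the work surface, level with it; the furniture and walls round the work are solid. World frame = base frame: x ahead of the robot, y to its left, z up, the work surface at z = 0. Lengths are in mm, angles in rad, forces in N, time in s.
With the tool pointing down it reaches from about 400 to 925 mm from the base axis. Payload 12.5 kg.
Tool frame: the origin (TCP) lies midway between the tips of the shut fingers; the grasp point (between the pads) lies 19 mm behind it (env.pinch_z is the distance from the TCP to the grasp point, in mm); z points along the fingers, y is the line along which they close (so a half turn about z gives the same grasp; the last joint's range is limited). The gripper opens to 95 mm and grips with 3 to 60 N. Pads are 20 mm wide; open, the fingers measure 119 mm over their backs; the gripper's body (75 mm by 180 mm) begins 59 mm behind the grasp point.
Start: joints at [-1.315, 0.491, 1.559, -0, 1.092, -0.106], TCP at [221.247, -584.548, 214.661] pointing down, gripper open.
Joint ranges: [-3.1, 3.1], [-0.84, 2.19], [0.05, 2.79], [-1.13, 4.28], [0.06, 2.93], [-2.69, 2.69]. Speed limits (rad/s): [2.22, 2.22, 2.79, 3.14, 3.14, 3.14].

### API

Orientations are given as [roll, pitch, yaw] about the fixed x, y, z axes, in that order (R = Rz(yaw) Ry(pitch) Rx(roll)).
In Python, from cell import readout, eyes, job_done, env gives the robot as it stands.
- The arm moves only by the shell command python3 -m jog 'ROWS'. ROWS is a JSON object of lists of equal length, an entry for each row: "dp": the shift along the tool's x, y, z in mm, a list of three; "twist": the turn about the tool's z in degrees; "claw": the closure, from -1 (fully open) to 1 (shut). A call has 1 to 8 rows; each row is the pose to reach, as a shift and turn from the pose commanded when the call began, along the tool's axes at that moment; what a row does not reach only later rows make up. A row lasts 1/12 s, in which the tool goes at most 41.7 mm and 7.16 degrees, less where a joint would pass 70% of its speed; a pose out of reach is approached as far as the arm can. A call with a gripper value outside its range is refused whole. The fingers move at their own pace and stop on an object; the grip force is fixed at half the most. Time passes only in rows, so rows that repeat a pose let the fingers close. It gives the time, the measured TCP pose, the force and the opening at its end, in the units of the state.
- readout.state(): the state, without advancing time (a new reading comes with each control period).
- eyes.read_camera(name): name is "scene" or "top" or "wrist"; returns the picture (480x640x3 uint8, red, green, blue); there is no depth.
- eyes.camera_model(name): a dict with "intrinsics" (3x3 intrinsics, pixels), "R" (3x3) and "t" (3): a world point X has camera coordinates R X + t. Camera axes: x right, y down, z forward; pixel columns grow to the right and rows downward; lengths in mm; the calibration is good to about 2 mm. A picture is of the moment at which its call begins: read the wrist's pose just before it. camera_model takes no time and is no camera call; for the wrist camera it gives the pose at the moment of the call.
- job_done(): hands the job in, once; it reports no verdict.
The state is a dict: "t": time; "joints": joint angles; "qvel": joint speeds; "tau": joint torques, N m; "eef_pos": TCP position; "tcp_rot": TCP orientation; "ft_force": force on the tool from outside, world axes, zero at the start; "moment": the same for the moment, N m; "opening": opening from 0.0 (shut) to 1.0 (fully open).
Only numpy, scipy, OpenCV 4.12 (cv2) and the standard library are available. Lean on these libraries where they do the work, as an engineer would, in place of code of your own. Each camera call takes 0.05 s, during which the arm holds its last target. There are 200 camera calls.

## Working session

There is one attempt and no reset: what is moved stays moved. The work goes in short steps, Python scripts to look and compute and a shell command to move; the robot and the scene stay as the last step left them, time stands still between calls to the robot, and variables do not carry over. Pictures are saved under pics/ and viewed, on a budget of 10 in all, crops included, one or two more only if the job needs it, and the job is handed in when it is done.

```bash
mkdir -p pics; ls; python3 - <<'E'
from cell import readout, eyes, env
import cv2,numpy as np
for n in("scene","top"):
    im=eyes.read_camera(n); cv2.imwrite(f"pics/{n}0.png",im[:,:,::-1])
    m=eyes.camera_model(n); print(n,np.round(m["intrinsics"],1).tolist(),np.round(m["R"],3).tolist(),np.round(m["t"],1).tolist())
s=readout.state();print(s["t"],s["eef_pos"],s["tcp_rot"],s["ft_force"])
E
```

```text
pics
scene [[615.7, 0.0, 320.6], [0.0, 615.7, 240.6], [0.0, 0.0, 1.0]] [[-0.506, -0.862, -0.001], [-0.568, 0.335, -0.751], [0.649, -0.379, -0.66]] [261.2, 366.0, 939.4]
top [[504.1, 0.0, 318.1], [0.0, 504.1, 237.6], [0.0, 0.0, 1.0]] [[0.022, -1.0, -0.009], [-0.993, -0.021, -0.12], [0.119, 0.012, -0.993]] [3.9, 535.4, 1093.3]
0.1 [ 221.17817059 -584.31645904  214.13536952] [-3.14059335e+00 -9.27411167e-05  3.61805322e-01] [ 0.28934852 -0.47936798  0.31697802]
```

View pics/top0.png

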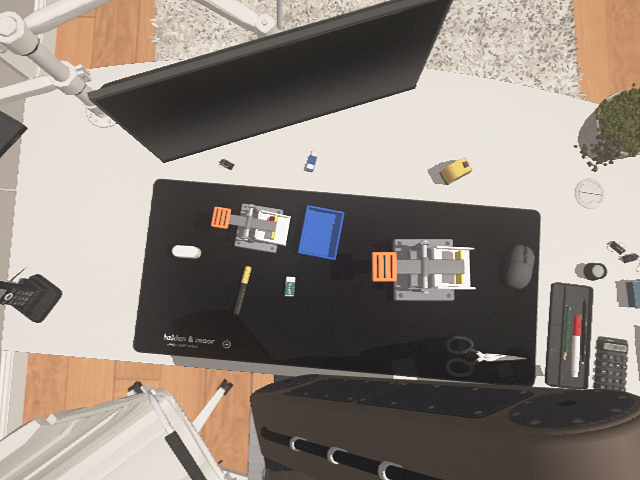

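View pics/scene0.png

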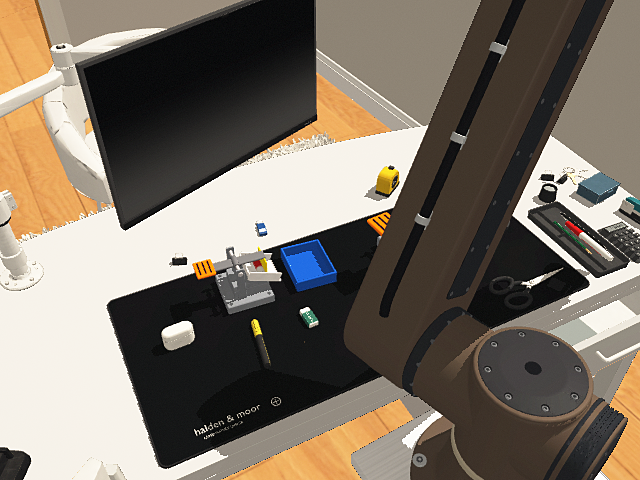

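The top view shows two dispensers: a small one at (260,228), with a foot of about 46 px (roughly 100 mm), and a large one at (425,268), about 63 px. The tray at (321,232) faces the small one's mouth, so I take the small one to be the target. I'll confirm that in an enlarged crop and measure.

```bash
cat > h.py <<'E'
import numpy as np,cv2
from cell import readout, eyes, env
def cast(m,uv,z):
    K,R,t=(np.array(m[k],float) for k in("intrinsics","R","t"))
    uv=np.atleast_2d(uv).astype(float)
    d=np.c_[uv,np.ones(len(uv))]@np.linalg.inv(K).T@R
    c=-R.T@t
    return c+d*((z-c[2])/d[:,2])[:,None]
def proj(m,X):
    K,R,t=(np.array(m[k],float) for k in("intrinsics","R","t"))
    p=(np.atleast_2d(X)@R.T+t)@K.T
    return p[:,:2]/p[:,2:]
def mask(im,lo,hi):
    return cv2.inRange(cv2.cvtColor(im,cv2.COLOR_RGB2HSV),lo,hi)
def big(mk):
    c,_=cv2.findContours(mk,cv2.RETR_EXTERNAL,cv2.CHAIN_APPROX_NONE)
    return sorted(c,key=cv2.contourArea)[::-1]
E
python3 - <<'E'
from h import *
im=eyes.read_camera("top");m=eyes.camera_model("top")
b=big(mask(im,(100,120,60),(125,255,255)))[:2]
for c in b:
    r=cv2.minAreaRect(c);print("blue",r)
c=b[0];r=cv2.minAreaRect(c);q=cast(m,cv2.boxPoints(r),20)
print(q.round(1),q.mean(0).round(1))
for c in big(mask(im,(5,150,120),(18,255,255)))[:3]:
    r=cv2.minAreaRect(c);print("orange",r);print(cast(m,cv2.boxPoints(r),92).round(1).tolist(),cast(m,r[0],92).round(1))
print("eras,etc", [(n,cast(m,p,z).round(0).tolist()) for n,p,z in(("eraser",(290,286),10),("hl",(242,290),10),("usb",(311,161),5),("clip",(227,164),10),("ear",(186,252),30))])
cv2.imwrite("pics/crop1.png",cv2.resize(im[185:265,200:360][:,:,::-1],None,fx=5,fy=5,interpolation=cv2.INTER_CUBIC))
E
```

```text
blue ((320.8653869628906, 232.17308044433594), (38.6348762512207, 49.4212646484375), 11.309932708740234)
[[501.6  62.1  20. ]
 [612.7  43.   20. ]
 [597.  -43.4  20. ]
 [486.4 -23.4  20. ]] [549.4   9.6  20. ]
orange ((220.56756591796875, 217.0946044921875), (17.261892318725586, 20.385475158691406), 9.462322235107422)
[[548.5, 244.0, 92.0], [592.0, 238.9, 92.0], [586.6, 202.2, 92.0], [543.2, 207.5, 92.0]] [[567.5 223.1  92. ]]
orange ((384.0, 266.5), (29.0, 24.0), 90.0)
[[499.8, -99.3, 92.0], [500.9, -149.7, 92.0], [440.1, -150.0, 92.0], [439.0, -99.9, 92.0]] [[ 469.9 -124.7   92. ]]
orange ((389.5, 266.0), (22.0, 1.0), 90.0)
[[494.3, -135.1, 92.0], [494.3, -137.2, 92.0], [448.2, -137.4, 92.0], [448.1, -135.3, 92.0]] [[ 471.1 -136.2   92. ]]
eras,etc [('eraser', [[427.0, 77.0, 10.0]]), ('hl', [[415.0, 184.0, 10.0]]), ('usb', [[718.0, 36.0, 5.0]]), ('clip', [[705.0, 231.0, 10.0]]), ('ear', [[497.0, 310.0, 30.0]])]
```

View pics/crop1.png

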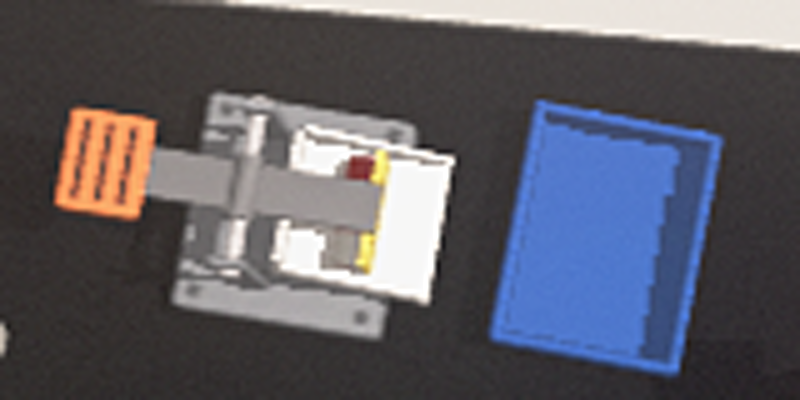

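The crop confirms the small dispenser: orange paddle 44x37 mm (the other is 60x50), mouth facing the tray, and the battery visible behind the yellow gate. Next I work out the frames.

```bash
python3 - <<'E'
from h import *
m=eyes.camera_model("top")
f=lambda p:(np.array(p)+.5)/5-.5+[200,185]
foot=cast(m,f([(210,93),(173,303),(383,337),(418,125)]),20)[:,:2]
mouth=cast(m,f([(455,157),(428,303)]),36)[:,:2]
tray=cast(m,f([(538,100),(491,340),(678,376),(722,135)]),26)[:,:2]
print("foot",foot.round(1).tolist(),np.linalg.norm(foot-np.roll(foot,-1,0),axis=1).round(1))
print("mouth",mouth.round(1).tolist(),mouth.mean(0))
print("tray",tray.round(1).tolist(),np.linalg.norm(tray-np.roll(tray,-1,0),axis=1).round(1))
ang=lambda v:np.degrees(np.arctan2(v[1],v[0]))
y=(foot[1]+foot[2]-foot[0]-foot[3])  # toward -x world: disp y
print("disp yaw from y",ang(y)-90,"from x",ang(foot[0]+foot[1]-foot[2]-foot[3]))
pad=np.array([567.5,223.1]); 
print("mouth->pad",ang(pad-mouth.mean(0)),np.linalg.norm(pad-mouth.mean(0)))
yaw=np.radians((ang(y)-90+360)%360)
ex=np.array([np.cos(yaw),np.sin(yaw)]);ey=np.array([-ex[1],ex[0]])
front=(foot[2]+foot[3])/2
tc=tray.mean(0)
print("tray yaws",ang(tray[1]-tray[0])+270-360,ang(tray[2]-tray[3])-90+0,ang(tray[0]-tray[3]),ang(tray[1]-tray[2]))
for n,p in(("front",front),("mouth",mouth.mean(0)),("pad",pad),("tray",tc)):print(n,p.round(1),"rel front",((p-front)@ex).round(1),((p-front)@ey).round(1))
E
```

```text
foot [[611.9, 191.6], [515.4, 204.4], [502.0, 109.1], [599.0, 96.3]] [97.4 96.2 97.9 96.1]
mouth [[582.1, 78.0], [516.1, 88.1]] [549.10081694  83.03567143]
tray [[610.6, 41.8], [501.1, 60.2], [486.8, -23.8], [596.2, -41.7]] [111.   85.2 110.9  84.7]
disp yaw from y 82.44791343968666 from x 82.16889417212273
mouth->pad 82.51634012505731 141.26763987576916
tray yaws 80.48518236154075 80.71516911997492 80.25045025499831 80.29969764508671
front [550.5 102.7] rel front 0.0 0.0
mouth [549.1  83. ] rel front -19.7 -1.2
pad [567.5 223.1] rel front 121.6 -1.0
tray [548.7   9.1] rel front -93.0 -10.5
```

Dispenser yaw is about 82.4° and the dock is about (545.6, 60.5). The tray is at (548.7, 9.1) with yaw 80.4°, so it needs about 50 mm forward and 10 mm toward the robot. I'm now moving above the tray.

```bash
python3 -m jog '{"dp":[[30,-25.5,0],[60,-51,0],[90,-76.5,0],[120,-102,0],[150,-127.5,0],[180,-153,0],[210,-178.5,0],[240,-204,0]],"twist":[-7,-14,-21,-28,-35,-42,-49,-56],"claw":[1,1,1,1,1,1,1,1]}'; python3 - <<'E'
from h import *
s=readout.state();print(s["t"],s["eef_pos"].round(1),s["tcp_rot"].round(3))
y=s["tcp_rot"][2]
d=np.array([545,5])-s["eef_pos"][:2]
print(d@[np.cos(y),np.sin(y)],d@[np.sin(y),-np.cos(y)],82.4-np.degrees(y))
E
```

```text
t: 0.82
eef_pos: [373.9, -307.0, 214.6]
tcp_rot: [-3.142, 0.0, 1.345]
ft_force: [0.7, -1.1, -0.3]
opening: 0.496
0.8167 [ 373.9 -307.   214.6] [-3.142  0.     1.345]
342.38587315577195 96.845776660235 5.341627824605311
```

```bash
python3 -m jog '{"dp":[[38,10.8,0],[76,21.6,0],[114,32.3,0],[152,43,0],[190,54,0],[228,65,0],[266,75.5,0],[304,86,0]],"twist":[-1,-2,-3,-4,-5,-5.3,-5.3,-5.3],"claw":[1,1,1,1,1,1,1,1]}'; python3 -m jog '{"dp":[[12,3,0],[12,3,0]],"twist":[0,0],"claw":[1,1]}'; python3 - <<'E'
from h import *
s=readout.state();print(s["t"],s["eef_pos"].round(1),s["tcp_rot"].round(3))
im=eyes.read_camera("wrist");cv2.imwrite("pics/w1.png",im[:,:,::-1])
E
```

```text
t: 1.48
eef_pos: [527.5, -30.7, 214.6]
tcp_rot: [-3.142, 0.0, 1.432]
ft_force: [0.7, -1.1, 1.2]
opening: 0.009
t: 1.65
eef_pos: [532.3, -18.7, 214.2]
tcp_rot: [-3.141, -0.0, 1.435]
ft_force: [-0.7, -0.8, -0.2]
opening: 0.005
1.65 [532.3 -18.7 214.2] [-3.141 -0.     1.435]
```

View pics/w1.png

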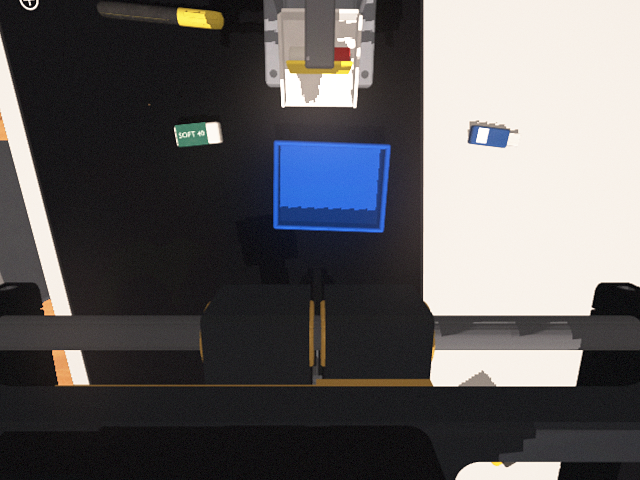

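The wrist view shows the tray with corners (275,141), (389,145), (385,231) and (274,229). The dispenser mouth runs (282,106)–(357,107), and the foot's front corners are near (267,86) and (373,86). I'll check the lateral offset from these.

```bash
python3 - <<'E'
from h import *
m=eyes.camera_model("wrist");im=eyes.read_camera("wrist")
c=[c for c in big(mask(im,(100,120,40),(125,255,255)))][0]
bp=cv2.boxPoints(cv2.minAreaRect(c));print(bp.round(1).tolist())
t=cast(m,[(274,140),(390,144),(386,231),(273,230)],26)[:,:2]
mo=cast(m,[(282,106),(357,107)],36)[:,:2]
fo=cast(m,[(267,86),(373,86)],20)[:,:2]
a=np.radians(82.4);ex=np.array([np.cos(a),np.sin(a)]);ey=np.array([-ex[1],ex[0]])
g=lambda v:np.degrees(np.arctan2(v[1],v[0]))
print("tray",t.round(1).tolist(),t.mean(0),"yaw",g(t[0]+t[1]-t[2]-t[3]),g(t[0]+t[3]-t[1]-t[2])-90)
print("mouth",mo.round(1).tolist(),"foot",fo.round(1).tolist(),g(fo[0]-fo[1])-90,g(mo[0]-mo[1])-90)
print("lat: tray-mouth",(t.mean(0)-mo.mean(0))@ey,"tray-foot",(t.mean(0)-fo.mean(0))@ey,"fwd gap tray-foot",(fo.mean(0)-t.mean(0))@ex-42.5)
p=readout.state()["eef_pos"][:2]
x=np.array([np.cos(1.435),np.sin(1.435)]);y=np.array([x[1],-x[0]])
w=(t[0]+t[3])/2
for n,q in(("nearwall",w),("tray",t.mean(0))):print(n,((q-p)@x).round(1),((q-p)@y).round(1))
E
```

```text
[[271.0, 232.39999389648438], [274.0, 137.5], [391.20001220703125, 141.1999969482422], [388.20001220703125, 236.10000610351562]]
tray [[502.8, 59.1], [611.0, 40.6], [599.6, -43.1], [487.5, -26.6]] [550.22177521   7.48469971] yaw 81.05153505072862 80.978315624721
mouth [[515.9, 86.9], [582.5, 76.9]] foot [[503.7, 107.8], [601.0, 94.5]] 82.1792124865128 81.45795052023962
lat: tray-mouth -10.866006980032829 tray-foot -10.263826207531682 fwd gap tray-foot 50.639349634535705
nearwall 32.3 -40.8
tray 31.1 14.9
```

```bash
python3 -m jog '{"dp":[[31,-10,0],[31,-10,40],[31,-10,80],[31,-10,120],[31,-10,160],[31,-10,190],[31,-10,201],[31,-10,201]],"twist":[0,0,0,0,0,0,0,0],"claw":[1,1,1,1,1,1,1,1]}'; python3 -m jog '{"dp":[[0,-5,0],[0,-10,0],[0,-12,0],[0,-14,0],[0,-16,0],[0,-18,0],[0,-18,0]],"twist":[0,0,0,0,0,0,0],"claw":[1,1,1,1,1,1,1]}'; python3 - <<'E'
from h import *
im=eyes.read_camera("top");m=eyes.camera_model("top")
c=big(mask(im,(100,120,60),(125,255,255)))[0];print(cv2.minAreaRect(c));cv2.imwrite("pics/t2.png",cv2.resize(im[185:265,200:360][:,:,::-1],None,fx=5,fy=5,interpolation=cv2.INTER_CUBIC))
E
```

```text
t: 2.42
eef_pos: [524.7, 9.7, 11.8]
tcp_rot: [-3.137, 0.0, 1.43]
ft_force: [-0.5, 0.7, 0.2]
opening: 0.003
t: 3.0
eef_pos: [508.0, 13.5, 14.0]
tcp_rot: [3.141, 0.0, 1.432]
ft_force: [0.0, -0.4, 0.9]
opening: 0.003
((342.0, 212.5), (1.0, 2.0), 90.0)
```

```bash
for i in 1 2 3; do python3 -m jog '{"dp":[[0,-1,0],[0,-2,0],[0,-3,0]],"twist":[0,0,0],"claw":[1,1,1]}' | grep -E "eef|ft_f"; done
```

```text
eef_pos: [505.2, 13.8, 13.6]
ft_force: [0.5, -0.2, 0.3]
eef_pos: [502.2, 14.2, 13.6]
ft_force: [0.8, -0.2, 0.4]
eef_pos: [499.2, 14.6, 13.6]
ft_force: [-0.3, -0.5, -0.8]
```

```bash
python3 - <<'E'
from h import *
im=eyes.read_camera("wrist");cv2.imwrite("pics/w2.png",im[:,:,::-1])
E
```

```text
(no output)
```

View pics/w2.png

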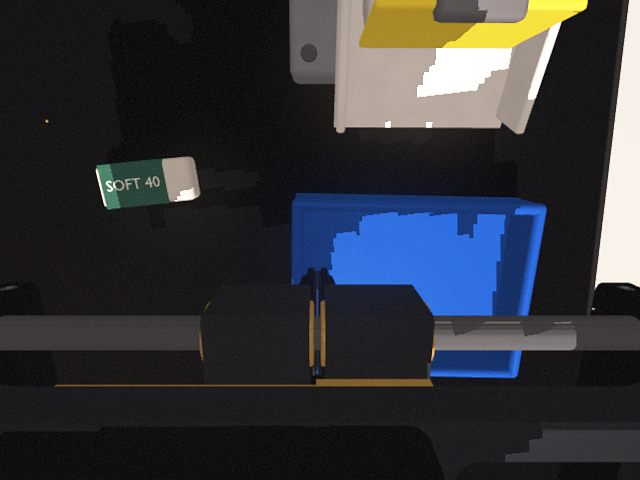

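The front rim runs (293,194)–(546,206). The fingertips, at columns 300–337, are next to the near wall.

```bash
python3 - <<'E'
from h import *
m=eyes.camera_model("wrist")
t=cast(m,[(293,194),(546,206)],26)[:,:2]
f=cast(m,[(290,82)],20)[0,:2]; mo=cast(m,[(335,131),(527,132)],33)[:,:2]
d=t[0]-t[1];print(t.round(1).tolist(),np.linalg.norm(d),np.degrees(np.arctan2(d[1],d[0]))-90,f,mo.round(1).tolist())
a=np.radians(82.4);ex=np.array([np.cos(a),np.sin(a)]);ey=np.array([-ex[1],ex[0]])
tm=t.mean(0)
ym=(np.array([550.5,102.7])@ey-0.5)
yaw=np.arctan2(d[1],d[0])-np.pi/2
ctr=tm-42.5*np.array([np.cos(yaw),np.sin(yaw)])
print("lat",ctr@ey-ym,"fwd gap",(np.array([550.5,102.7])-tm)@ex,"mouth lat",mo.mean(0)@ey-ym,"foot",f@ey-ym, "ctr",ctr)
E
```

```text
[[496.7, 64.2], [604.8, 43.8]] 110.0102692894881 79.30755841207832 [502.22026767 109.77286172] [[517.6, 87.3], [592.8, 76.4]]
lat -3.9349926522824035 fwd gap 48.21240516721125 mouth lat -6.908643701421511 foot 49.291052121830546 ctr [542.90692355  12.25924321]
```

```bash
python3 -m jog '{"dp":[[0,-1,0],[0,-2,0],[0,-3,0],[0,-4,0],[0,-4,0],[0,0,0],[0,8,0],[0,8,-20]],"twist":[0,0,0,0,0,0,0,0],"claw":[1,1,1,1,1,1,1,1]}' | grep -E "eef|ft_f|t:"; python3 -m jog '{"dp":[[0,0,-40],[0,0,-60],[-15,5,-60],[-55,10,-60],[-95,15,-60],[-95,20,-60]],"twist":[0,0,0,0,0,0],"claw":[0,-0.3,-0.3,-0.3,-0.3,-0.3]}'; python3 - <<'E'
from h import *
im=eyes.read_camera("wrist");cv2.imwrite("pics/w3.png",im[:,:,::-1])
E
```

```text
t: 4.52
eef_pos: [507.8, 13.3, 31.7]
tcp_rot: [-3.139, 0.0, 1.431]
ft_force: [-0.3, -0.2, -0.3]
t: 5.02
eef_pos: [513.8, -86.2, 94.0]
tcp_rot: [-3.141, -0.003, 1.426]
ft_force: [1.2, 0.0, 0.2]
opening: 0.369
```

View pics/w3.png

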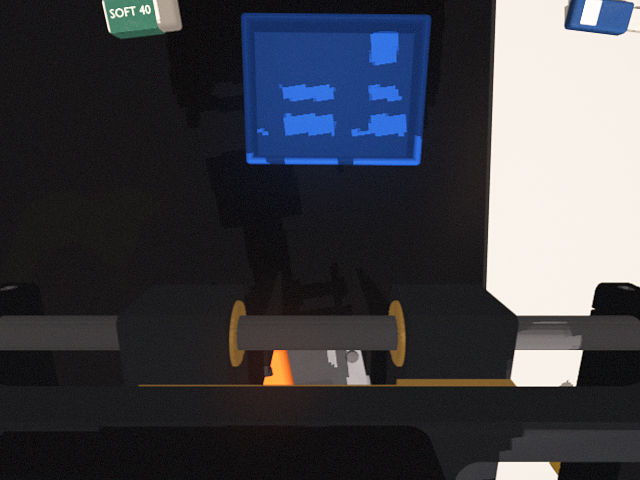

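The tray corners are now (242,14), (431,15), (421,164) and (247,163). The large dispenser's paddle sits just behind the gripper, so I have to descend close to the tray.

```bash
python3 - <<'E'
from h import *
m=eyes.camera_model("wrist")
t=cast(m,[(242,14),(431,15),(421,164),(247,163)],26)[:,:2]
g=lambda v:np.degrees(np.arctan2(v[1],v[0]))
a=np.radians(82.4);ex=np.array([np.cos(a),np.sin(a)]);ey=np.array([-ex[1],ex[0]])
ym=(np.array([550.5,102.7])@ey-0.5)
c=t.mean(0)
print(t.round(1).tolist(),c,g(t[0]+t[1]-t[2]-t[3]),g(t[0]+t[3]-t[1]-t[2])-90,"lat",c@ey-ym,"gap",(np.array([550.5,102.7])-c)@ex-42.5)
s=readout.state();p=s["eef_pos"][:2];w=s["tcp_rot"][2];print(p,np.degrees(w))
x=np.array([np.cos(w),np.sin(w)]);y=np.array([x[1],-x[0]])
b=(t[2]+t[3])/2
print("back mid in tool",(b-p)@x,(b-p)@y,"corners",((t[2:]-p)@x).round(1))
# large paddle relative using wrist-independent top measurement
mt=eyes.camera_model("top");print(cast(mt,[(372,252),(396,282)],130))
E
```

```text
[[493.9, 62.2], [602.4, 46.0], [590.3, -37.9], [480.7, -21.5]] [541.83297028  12.2117897 ] 81.45068484032394 81.48977096080156 lat -2.8767495038964626 gap 48.3395903211845
[515.05122388 -85.56774825] 81.77796523915679
back mid in tool 58.224998166353316 12.280975611868563 corners [57.9 58.5]
[[ 496.26782296  -95.6674576   130.        ]
 [ 436.67767124 -144.48619974  130.        ]]
```

```bash
python3 -m jog '{"dp":[[30,12,0],[42,12,0],[42,12,30],[42,12,60],[42,12,82],[42,12,82],[46,12,82],[46,12,82]],"twist":[-0.5,-0.5,-0.5,-0.5,-0.5,-0.5,-0.5,-0.5],"claw":[-0.3,-0.3,-0.3,-0.3,-0.3,-0.3,-0.3,-0.3]}'; python3 -m jog '{"dp":[[3,0,0],[6,-0.2,0],[10,-0.4,0],[14,-0.6,0],[18,-0.8,0],[22,-1,0],[26,-1.2,0],[26,-1.2,0]],"twist":[0,0,0,0,0,0,0,0],"claw":[-0.3,-0.3,-0.3,-0.3,-0.3,-0.3,-0.3,-0.3]}';python3 - <<'E'
from h import *
im=eyes.read_camera("wrist");cv2.imwrite("pics/w4.png",im[:,:,::-1])
E
```

```text
t: 5.73
eef_pos: [532.7, -38.9, 12.6]
tcp_rot: [3.141, 0.0, 1.441]
ft_force: [0.1, -0.3, 0.1]
opening: 0.652
t: 6.4
eef_pos: [534.3, -12.7, 11.6]
tcp_rot: [-3.141, -0.0, 1.441]
ft_force: [-0.3, -0.8, -0.9]
opening: 0.647
```

View pics/w4.png

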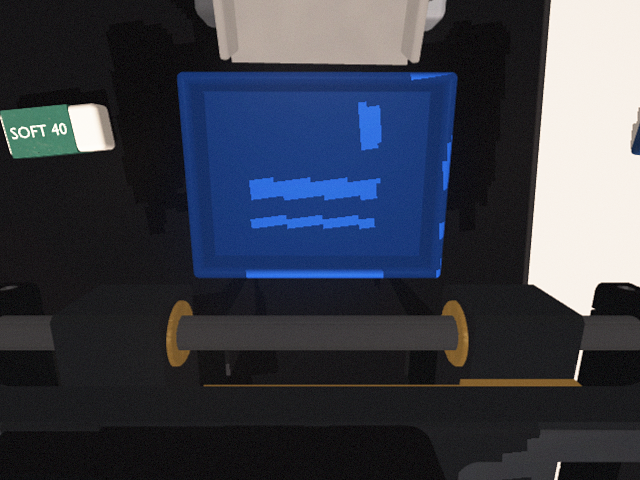

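The tray is square to the view, with its front rim at (178,73)–(456,73) and back rim at (195,277)–(439,277). The mouth's lip runs (219,60)–(422,64).

```bash
python3 - <<'E'
from h import *
m=eyes.camera_model("wrist")
t=cast(m,[(178,73),(456,73),(439,277),(195,277)],26)[:,:2]
g=lambda v:np.degrees(np.arctan2(v[1],v[0]))
a=np.radians(82.4);ex=np.array([np.cos(a),np.sin(a)]);ey=np.array([-ex[1],ex[0]])
c=t.mean(0)
print(c,g(t[0]+t[1]-t[2]-t[3]),g(t[0]+t[3]-t[1]-t[2])-90,"gap",(np.array([550.5,102.7])-c)@ex-42.5,"abs lat",(c-[550.5,102.7])@ey+.5)
for z in(33,36,40):
    mo=cast(m,[(219,60),(422,64)],z)[:,:2];d=mo[0]-mo[1]
    print(z,mo.round(1).tolist(),np.linalg.norm(d),g(d)-90,"lat rel mouth",(c-mo.mean(0))@ey,"front rim behind lip",(mo.mean(0)-c)@ex-42.5)
E
```

```text
[542.46702859  40.50822429] 82.5666576338321 82.55977646176794 gap 20.20786635959314 abs lat 0.23714633981850514
33 [[512.1, 90.6], [587.1, 79.4]] 75.8226810677397 81.5288140458828 lat rel mouth 1.214223027831754 front rim behind lip 2.5495410051766427
36 [[512.8, 89.9], [586.3, 78.9]] 74.29768642374034 81.5288140458828 lat rel mouth 1.1866187721605177 front rim behind lip 1.9319732643037213
40 [[513.6, 88.9], [585.1, 78.3]] 72.26436023174122 81.5288140458828 lat rel mouth 1.1498130979322785 front rim behind lip 1.108549609806495
```

Lateral error is within about 1 mm and the yaw matches. The remaining gap is about 20 mm, so I push straight on, slowly, until force appears.

```bash
python3 -m jog '{"dp":[[3,0,0],[6,0,0],[9,0,0],[12,0,0],[15,0,0],[17,0,0],[17,0,0]],"twist":[0,0,0,0,0,0,0],"claw":[-0.3,-0.3,-0.3,-0.3,-0.3,-0.3,-0.3]}'|grep -E "eef|ft_f"; for i in 1 2 3 4; do python3 -m jog '{"dp":[[0.5,0,0],[1,0,0],[1,0,0]],"twist":[0,0,0],"claw":[-0.3,-0.3,-0.3]}'|grep -E "eef|ft_f|rot"; done
```

```text
eef_pos: [536.6, 3.8, 11.6]
ft_force: [0.4, -0.5, -0.1]
eef_pos: [536.6, 4.3, 11.6]
tcp_rot: [3.142, 0.0, 1.44]
ft_force: [-0.6, -0.2, -0.5]
eef_pos: [536.8, 5.3, 11.6]
tcp_rot: [3.142, 0.0, 1.44]
ft_force: [0.4, -0.8, 0.2]
eef_pos: [536.9, 6.4, 11.7]
tcp_rot: [3.141, 0.0, 1.44]
ft_force: [0.1, 0.2, 0.1]
eef_pos: [537.0, 7.4, 11.6]
tcp_rot: [3.142, 0.0, 1.44]
ft_force: [-0.3, -0.5, -0.3]
```

```bash
for i in 1 2 3 4; do python3 -m jog '{"dp":[[0.5,0,0],[0.8,0,0],[0.8,0,0]],"twist":[0,0,0],"claw":[-0.3,-0.3,-0.3]}'|grep -E "eef|ft_f"; done
```

```text
eef_pos: [537.1, 8.2, 11.6]
ft_force: [0.0, -0.6, 0.7]
eef_pos: [537.1, 8.7, 11.6]
ft_force: [-0.9, -3.6, 1.0]
eef_pos: [537.0, 8.9, 11.6]
ft_force: [-2.4, -10.5, 1.9]
eef_pos: [536.9, 9.1, 11.7]
ft_force: [-4.2, -17.3, 4.1]
```

The force rose to 17 N, so the tray is against the foot. I'm backing off, lifting, and then looking from behind.

```bash
python3 -m jog '{"dp":[[-4,0,0],[-12,0,0],[-15,0,-20],[-15,0,-50],[-15,0,-90],[-15,0,-125],[-15,0,-125]],"twist":[0,0,0,0,0,0,0],"claw":[-0.3,-0.3,-0.3,0,1,1,1]}'; python3 - <<'E'
from h import *
im=eyes.read_camera("wrist");cv2.imwrite("pics/w5.png",im[:,:,::-1])
E
```

```text
t: 9.62
eef_pos: [537.9, -4.8, 142.6]
tcp_rot: [3.132, -0.0, 1.441]
ft_force: [0.4, 0.2, 0.7]
opening: 0.428
```

View pics/w5.png

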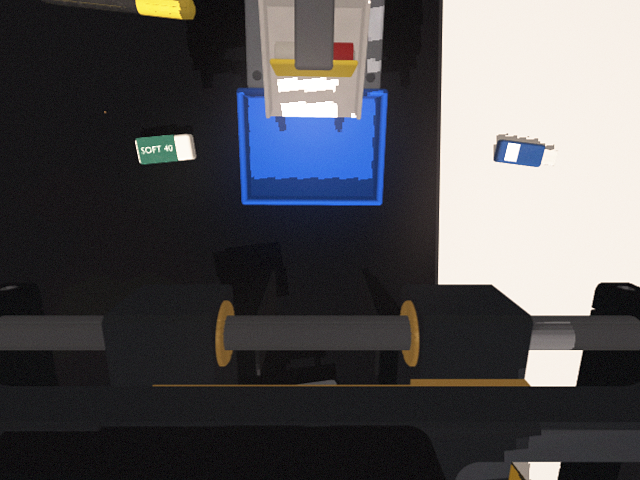

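The tray sits flush against the foot, front rim at (238,90)–(386,91). The foot's edges are at about columns 247 and 383, and the mouth is over the tray. Now a centring check.

```bash
python3 - <<'E'
from h import *
m=eyes.camera_model("wrist");im=cv2.imread("pics/w5.png")
for r in(60,78,83):print(r,im[r,240:254].mean(1).round().tolist(),im[r,374:392].mean(1).round().tolist())
t=cast(m,[(238,90),(386.5,91),(383,205),(242,204)],26)[:,:2]
g=lambda v:np.degrees(np.arctan2(v[1],v[0]))
a=np.radians(82.4);ex=np.array([np.cos(a),np.sin(a)]);ey=np.array([-ex[1],ex[0]])
c=t.mean(0);print(c,g(t[0]+t[1]-t[2]-t[3]),g(t[0]+t[3]-t[1]-t[2])-90)
fo=cast(m,[(247,83),(382.5,83)],20)[:,:2];print(np.linalg.norm(fo[0]-fo[1]),"lat rel foot",(c-fo.mean(0))@ey)
mo=cast(m,[(266,118),(361.5,118)],36)[:,:2];print(np.linalg.norm(mo[0]-mo[1]),"lat rel mouth",(c-mo.mean(0))@ey)
s=readout.state();print(s["eef_pos"],s["tcp_rot"])
E
```

```text
60 [30.0, 29.0, 30.0, 29.0, 31.0, 23.0, 76.0, 98.0, 97.0, 102.0, 103.0, 101.0, 103.0, 101.0] [168.0, 123.0, 88.0, 87.0, 91.0, 131.0, 149.0, 85.0, 25.0, 25.0, 25.0, 29.0, 28.0, 24.0, 20.0, 27.0, 23.0, 24.0]
78 [39.0, 34.0, 33.0, 33.0, 35.0, 31.0, 37.0, 81.0, 97.0, 106.0, 108.0, 107.0, 104.0, 82.0] [60.0, 90.0, 100.0, 103.0, 99.0, 95.0, 68.0, 39.0, 34.0, 40.0, 35.0, 33.0, 35.0, 33.0, 29.0, 34.0, 37.0, 32.0]
83 [41.0, 39.0, 35.0, 35.0, 35.0, 35.0, 40.0, 85.0, 98.0, 101.0, 102.0, 108.0, 103.0, 106.0] [99.0, 103.0, 103.0, 98.0, 96.0, 95.0, 65.0, 40.0, 38.0, 37.0, 35.0, 37.0, 32.0, 35.0, 36.0, 34.0, 38.0, 36.0]
[544.21533685  61.40169422] 82.49725590465017 82.14790833938528
99.80402703325436 lat rel foot 1.7152670911410068
67.94411276494232 lat rel mouth 0.9773787067901116
[536.87140918  -4.66303325 139.7700601 ] [ 3.13529112e+00 -1.07888865e-04  1.44060062e+00]
```

Lateral error is about 1 mm and yaw error about 0.2°, so I accept the placement. Before going over to the paddle I check where the monitor's near corner is.

```bash
python3 - <<'E'
from h import *
P=[];
for n in("top","scene"):
    m=eyes.camera_model(n);P.append(np.array(m["intrinsics"])@np.c_[m["R"],m["t"]])
for a,b in(((165,161),(125,227)),((415,87),(317,118))):
    X=cv2.triangulatePoints(P[0],P[1],np.array(a,float).reshape(2,1),np.array(b,float).reshape(2,1));print((X[:3]/X[3]).ravel().round())
E
python3 -m jog '{"dp":[[0,0,-30],[35,0,-32],[75,0,-32],[115,0,-32],[150,0,-32],[150,0,-32]],"twist":[0,0,0,0,0,0],"claw":[1,1,1,1,1,1]}'
```

```text
[670. 329. 159.]
[ 835. -178.  159.]
t: 10.17
eef_pos: [554.9, 149.1, 167.3]
tcp_rot: [-3.141, -0.001, 1.444]
ft_force: [-0.4, 0.2, -0.5]
opening: 0.013
```

The monitor edge is about 35 mm clear of the gripper body at the paddle. Next I move above the paddle and descend to just over it.

```bash
python3 -m jog '{"dp":[[35,1,0],[70,2.5,0],[75,2.5,10],[75,2.5,40],[75,2.5,60],[75,2.5,65],[75,2.5,65]],"twist":[0,0,0,0,0,0,0],"claw":[1,1,1,1,1,1,1]}'; python3 - <<'E'
from h import *
im=eyes.read_camera("scene");m=eyes.camera_model("scene")
im2=eyes.read_camera("top")
a=cv2.resize(im[215:325,150:310],(800,550));cv2.imwrite("pics/s6.png",a[:,:,::-1])
print(readout.state()["eef_pos"])
E
```

```text
t: 10.75
eef_pos: [566.2, 217.7, 101.4]
tcp_rot: [-3.138, 0.002, 1.44]
ft_force: [-0.2, 0.2, 0.5]
opening: 0.003
[567.52997964 218.03217317 103.92557826]
```

View pics/s6.png

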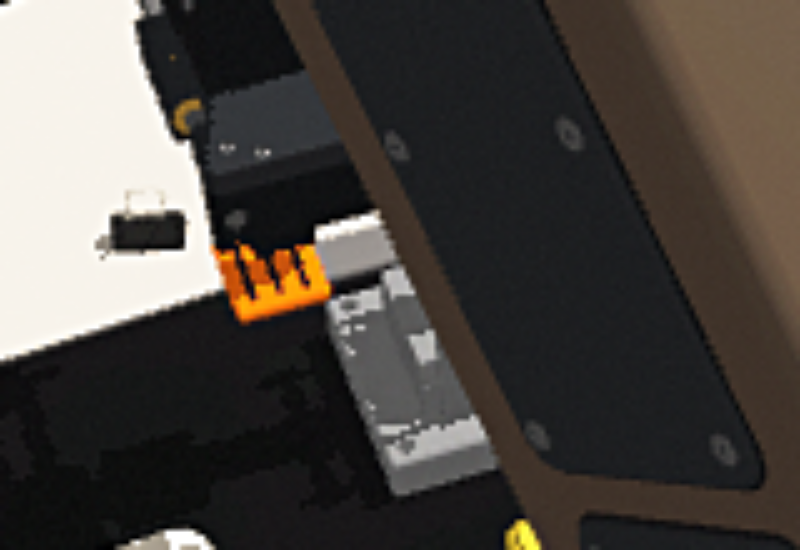

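The gripper is over the orange paddle at crop (275,280), mostly hidden by the arm. It is about 5 mm short of centre, so I correct that and press in stages.

```bash
python3 -m jog '{"dp":[[5,0,3],[5,0,8],[5,0,14],[5,0,20],[5,0,24]],"twist":[0,0,0,0,0],"claw":[1,1,1,1,1]}'|grep -E "eef|ft_f"; for i in 1 2 3; do python3 -m jog '{"dp":[[0,0,2],[0,0,4],[0,0,4]],"twist":[0,0,0],"claw":[1,1,1]}'|grep -E "eef|ft_f"; done
```

```text
eef_pos: [568.2, 223.4, 79.3]
ft_force: [1.7, -0.2, 4.1]
eef_pos: [568.0, 223.2, 75.4]
ft_force: [1.5, -1.1, 3.9]
eef_pos: [568.0, 223.2, 71.8]
ft_force: [-0.1, -0.5, 6.6]
eef_pos: [568.3, 223.1, 70.4]
ft_force: [-6.6, -4.5, 31.5]
```

The stop is reached: force jumped to 31 N at 70 mm. I ease off slightly, hold about 1 s for the battery, and then lift.

```bash
python3 -m jog '{"dp":[[0,0,-1.5],[0,0,-1.5],[0,0,-1.5],[0,0,-1.5],[0,0,-1.5],[0,0,-1.5],[0,0,-1.5],[0,0,-1.5]],"twist":[0,0,0,0,0,0,0,0],"claw":[1,1,1,1,1,1,1,1]}'|grep -E "eef|ft_f"; python3 -m jog '{"dp":[[0,0,0],[0,0,0],[0,0,0],[0,0,-6],[0,0,-14],[0,0,-25],[0,0,-60],[0,0,-90]],"twist":[0,0,0,0,0,0,0,0],"claw":[1,1,1,1,1,1,1,1]}';python3 -m jog '{"dp":[[0,0,-10],[-40,0,-10],[-80,0,-10],[-120,0,-10],[-160,0,-10],[-200,0,-10],[-225,0,-10],[-225,0,-10]],"twist":[0,0,0,0,0,0,0,0],"claw":[1,1,1,1,1,1,1,1]}'; python3 - <<'E'
from h import *
im=eyes.read_camera("wrist");cv2.imwrite("pics/w7.png",im[:,:,::-1])
E
```

```text
eef_pos: [568.2, 223.3, 70.9]
ft_force: [-3.4, -3.0, 20.1]
t: 13.35
eef_pos: [567.0, 223.0, 160.0]
tcp_rot: [-3.139, 0.001, 1.44]
ft_force: [0.5, 0.6, 0.7]
opening: 0.005
t: 14.02
eef_pos: [537.6, -3.6, 169.0]
tcp_rot: [-3.14, 0.001, 1.437]
ft_force: [0.3, 0.9, 0.4]
opening: 0.008
```

View pics/w7.png

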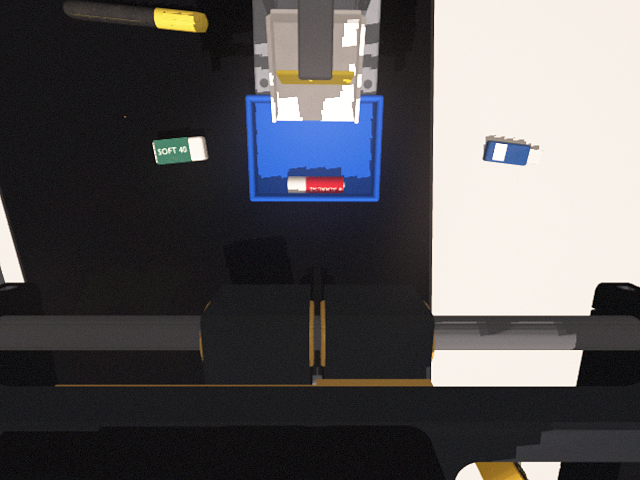

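The battery lies in the tray at (316,184). I'll check that the tray is still flush and centred and that the paddle is back up.

```bash
python3 - <<'E'
from h import *
m=eyes.camera_model("wrist")
t=cast(m,[(246.5,97),(382.5,97),(379.5,201),(250,201)],26)[:,:2]
g=lambda v:np.degrees(np.arctan2(v[1],v[0]))
c=t.mean(0);print("tray",c,g(t[0]+t[1]-t[2]-t[3]),"before 544.2 61.4")
im=eyes.read_camera("top");mt=eyes.camera_model("top")
for k in big(mask(im,(5,150,120),(18,255,255)))[:2]:print("orange",cv2.minAreaRect(k))
s=eyes.read_camera("scene")
a=np.hstack([cv2.resize(im[185:265,200:350],(400,400*80//150)),cv2.resize(s[225:320,180:350],(400,400*80//150))])
cv2.imwrite("pics/f8.png",a[:,:,::-1]);print(readout.state()["t"])
E
```

```text
tray [545.90615143  62.96040215] 82.38262284328341 before 544.2 61.4
orange ((220.75, 217.25), (16.08152198791504, 20.19995880126953), 11.309932708740234)
orange ((384.0, 266.5), (29.0, 24.0), 90.0)
14.1667
```

View pics/f8.png

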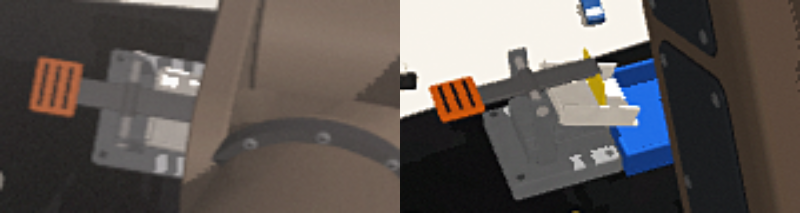

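The paddle is back at its starting pixel (220.7,217.2), the rocker is level, the gate is down and the tray is against the foot. Handing in.

```bash
python3 -c "from cell import job_done; print(job_done())"
```

```text
the job is handed in; nothing more can be done
None
```

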